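# Angle the ring bar past the guard post into its dock

### The job

Put the ring display bar away: without picking it up, push it along the desk with the fingertips, one end and then the other, so that it angles in behind the guard post and ends fully home in its three-sided dock, flat on the desk with its long side against the back rail. Leave the two stone jars and the loupe where they are, and take the hand off the bar when it is home.

Things in the scene. Friction and masses are not known exactly. Their poses are not given: they have to be found in the camera images.
- ring_bar: Loose ring display bar, dark wood with a grey slotted cushion on top, a straight block 200 mm long (its y axis), 30 mm wide (its x axis) and 34 mm high, about 0.25 kg (0.17 to 0.35), even mass, slides on the desk. Origin: centre of its underside. It starts on the robot's side of the dock, roughly parallel to it and off towards the dock's -y end; either long side may end at the back rail.
- bar_left (a point): Centre of the bar's end face at its +y end, 17 mm above its underside.
- bar_right (a point): Centre of the bar's end face at its -y end, 17 mm above its underside.
- dock: Dock fixed to the desk: three dark wood rails 20 mm high and 12 mm thick with no floor, open on the side facing the robot. Origin: middle of the open front, on the desk. x axis points into the dock (the back rail's inner face is at x = +46 mm, so a home bar's centre line is at x = +31 mm), y runs along the opening; the side rails' inner faces are at y = +118 and -118 mm, and the rails run from x = 0 to 58 mm.
- guard_post: Upright brass post, 16 mm across and 50 mm high, fixed to the desk about 40 mm in front of the dock's opening and 60 to 78 mm to the +y side of its middle; with it there the bar cannot be pushed in straight. Origin: centre of its foot on the desk.
- jar_a: Loose glass jar with black screw cap, 39 mm across, 43 mm high, behind the dock. Origin: centre of its underside. Bystander.
- jar_b: Loose glass jar with black screw cap, 39 mm across, 43 mm high, beyond the +y end of the dock. Origin: centre of its underside. Bystander.
- loupe: Loose folding loupe lying flat, 27 x 44 x 14 mm, beyond the -y end of the dock. Origin: centre of its underside. Bystander.

How it is judged:
At the end, for the whole second after the job is handed in: The bar lies flat and at rest on the desk between the dock's three rails, both ends within 7 mm of touching the back rail (x of each of bar_left, bar_right in the frame of dock above 0.024 m and x of ring_bar in the frame of dock below 0.035 m and y of ring_bar in the frame of dock between -0.024 and 0.024 m and height (world z) of ring_bar below 0.004 m and angle between ring_bar's own z axis and vertical below 0.05 rad and linear speed of ring_bar below 0.01 m/s).
It fails at once if the bar is lifted off the desk (more than 10 mm) or tipped (more than about 14 degrees) (height (world z) of ring_bar above 0.01 m or angle between ring_bar's own z axis and vertical above 0.25 rad).
It fails at once if a stone jar or the loupe is moved more than 20 mm (distance of any of jar_a, jar_b, loupe from where it was at the start of the episode above 0.02 m).
It also fails if it takes over 61 s, if anything falls off the work surface, if the arm or the gripper's body presses on something with over 40 N, if the wrist force passes 120 N, or if a joint passes its speed limit or range.

### The arm

A 7-joint arm with a two-finger parallel gripper is mounted at the origin on a cart in front of the work surface, level with it; the furniture and walls round the work are solid. World frame = base frame: x ahead of the robot, y to its left, z up, the work surface at z = 0. Lengths are in m, angles in rad, forces in N, time in s.
With the tool pointing down it reaches from about 0.4 to 0.875 m from the base axis. Payload 19.3 kg.
Tool frame: the origin (TCP) lies on the centre line of the jaws, within the pads' length; the fingertips stand 8 mm ahead of it and the grasp point (between the pads) lies 11 mm behind it; z points along the fingers, y is the line along which they close (so a half turn about z gives the same grasp; the last joint's range is limited). The gripper opens to 85 mm and grips with 20 to 120 N. Pads are 22 mm wide; open, the fingers measure 114 mm over their backs; the gripper's body (76 mm by 85 mm) begins 54 mm behind the grasp point. The pads swing forward as they close: fully open they stand 13 mm farther back than shut.
Start: joints at [1.223, 0.521, -0.036, 1.599, 0.021, 1.021, -0.113], TCP at [0.171, -0.601, 0.239] pointing down, gripper open.
Joint ranges: [-2.91, 2.91], [-0.3, 2.13], [-1.5, 1.42], [0.17, 2.43], [-1.26, 4.41], [0.16, 1.93], [-2.52, 2.52]. Speed limits (rad/s): [1.89, 1.89, 2.39, 2.39, 3.01, 3.01, 3.01].

### API

Orientations are given as a 3x3 rotation matrix whose columns are the frame's x, y, z axes.
In Python, from bench import manip gives the robot as it stands.
- The arm moves only by the shell command python3 -m pendant 'ROWS' [FORCE]. ROWS is JSON, a list of rows, each an object of numbers: "x", "y", "z": the shift along the tool's x, y, z in mm; "yaw": the turn about the tool's z in rad; "grip": the finger opening in mm, from 0 to 85.4. A call has 1 to 12 rows; each row is the pose to reach, as a shift and turn from the pose commanded when the call began, along the tool's axes at that moment; what a row does not reach only later rows make up. A row lasts 1/10 s, in which the tool goes at most 50 mm and 8.59 degrees, less where a joint would pass 70% of its speed; a pose out of reach is approached as far as the arm can. A call with a gripper value outside its range is refused whole. The fingers move at their own pace and stop on an object; FORCE is the grip in N (left out, the last holds). Time passes only in rows, so rows that repeat a pose let the fingers close. It gives the time, the measured TCP pose, the force, the opening and the grip force at its end, in the units of the state.
- manip.get_obs(): the state, without advancing time (a new reading comes with each control period).
- manip.read_camera(name): name is "scene" or "top" or "wrist"; returns a dict with "frame" (420x560x3 uint8, red, green, blue), "mtx" (3x3 intrinsics, pixels), "k1" (the pictures are not rectified: a ray, as slopes to the right and down, at radius r is drawn at 1 + k1 r^2 times it, then the intrinsics apply), "pose" (4x4, takes a point from camera to world coordinates). Camera axes: x right, y up, looking along -z (the intrinsics and any distortion apply to the point x, -y, -z); pixel columns grow to the right and rows downward; lengths in m; the calibration is good to about 2 mm. A picture is of the moment at which its call begins. There is no depth.
- manip.sign_off(): hands the job in; it is judged then, once.
The state is a dict: "time_s": time; "joint_positions": joint angles; "qd": joint speeds; "joint_efforts": joint torques, N m; "tcp_pos": TCP position; "orientation": TCP orientation; "ft_force": force on the tool from outside, world axes, zero at the start; "wrist_torque": the same for the moment, N m; "width": finger opening in m; "grip_force": force on a finger pad.
Only numpy, scipy, OpenCV 4.12 (cv2) and the standard library are available. Lean on these libraries where they do the work, as an engineer would, in place of code of your own. Each camera call takes 0.05 s, during which the arm holds its last target. There are 200 camera calls.

## Working session

There is one attempt and no reset: what is moved stays moved. The work goes in short steps, Python scripts to look and compute and a shell command to move; the robot and the scene stay as the last step left them, time stands still between calls to the robot, and variables do not carry over. Pictures are saved under pics/ and viewed, at most 10 in all, crops included, and the job is handed in when it is done.

```bash
mkdir -p pics; ls
cat > h.py <<'E'
import numpy as np,cv2
from bench import manip
def ray(c,uv,z):
    K=c["mtx"];uv=np.atleast_2d(np.array(uv,float))
    d=cv2.undistortPoints(uv[:,None,:],np.array(K,float),np.array([c["k1"],0,0,0.]))[:,0]
    P=np.array(c["pose"]);D=np.c_[d[:,0],-d[:,1],-np.ones(len(d))]@P[:3,:3].T
    o=P[:3,3];t=(z-o[2])/D[:,2];return o+t[:,None]*D
def snap(n,f):
    c=manip.read_camera(n);cv2.imwrite(f,c["frame"][:,:,::-1]);return c
E
python3 - <<'E'
from h import *
import pickle
for n in["top","scene"]:
    c=snap(n,f"pics/{n}0.png");pickle.dump(c,open(n+"0.pkl","wb"));print(n,c["pose"],c["k1"],c["mtx"])
o=manip.get_obs();print(o)
E
```

```text
pics
top [[-0.00317702  0.99781929 -0.06592847  0.54115547]
 [-0.99982173 -0.00194248  0.01878108 -0.01286244]
 [ 0.01861206  0.06597639  0.99764759  1.04679555]
 [ 0.          0.          0.          1.        ]] -0.20334540152784858 [[519.77713804   0.         279.21628843]
 [  0.         519.77713804 215.47439497]
 [  0.           0.           1.        ]]
scene [[ 0.55165639  0.58182488 -0.59762449  0.08953972]
 [-0.83402102  0.37691608 -0.40291835 -0.3875641 ]
 [-0.00917364  0.72070387  0.69318235  0.6541958 ]
 [ 0.          0.          0.          1.        ]] -0.06478712486839679 [[462.76404302   0.         277.10998723]
 [  0.         462.76404302 205.61996341]
 [  0.           0.           1.        ]]
{'time_s': 0.1, 'joint_positions': array([ 1.22282684,  0.5219342 , -0.036281  ,  1.5999222 ,  0.02119001,
        1.02108649, -0.11282983]), 'qd': array([ 0.00215685, -0.00155449,  0.00106114, -0.00022621,  0.00080451,
        0.00067512,  0.00053419]), 'joint_efforts': array([ 3.22510161e-03, -9.28495789e+01,  1.98367506e+00, -3.70534122e+01,
        1.81309681e-02,  5.30697449e-03,  9.89782677e-06]), 'tcp_pos': array([ 0.1712532, -0.6007952,  0.2388067]), 'orientation': array([[ 9.61693252e-01,  2.74127658e-01, -3.41546764e-04],
       [ 2.74127859e-01, -9.61692831e-01,  9.03349464e-04],
       [-8.08300014e-05, -9.62372567e-04, -9.99999534e-01]]), 'ft_force': array([ 0.33078147, -0.0586795 ,  0.62105658]), 'wrist_torque': array([ 0.06255831, -0.0314374 ,  0.03320869]), 'grip_force': 0.0, 'width': 0.08536107864187273}
```

View pics/top0.png

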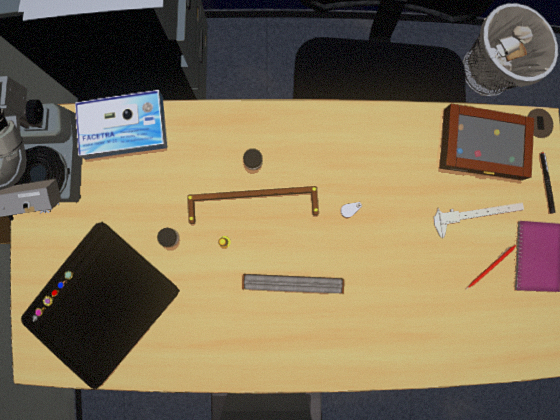

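View pics/scene0.png

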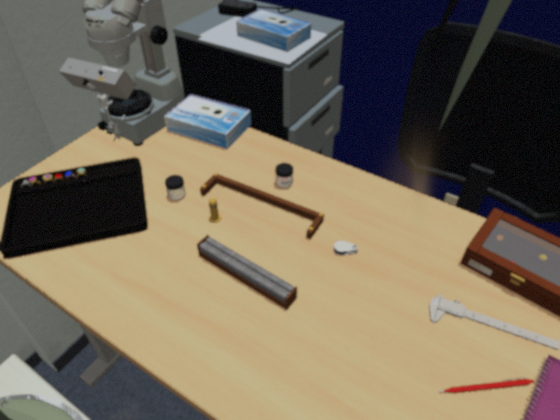

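The top view shows the bar at about (243–343, 275–292), and the dock with corners at (190,198) and (315,188) and rail ends at (192,220) and (316,213). The post top is at (223,242), the jars at (253,159) and (168,238), and the loupe at (350,210). The scene view agrees. Next I measure these.

```bash
cat >> h.py <<'E'
def bar(c,roi=(140,150,380,320)):
    f=c["frame"].astype(int);x0,y0,x1,y1=roi
    hsv=cv2.cvtColor(c["frame"],cv2.COLOR_RGB2HSV)
    m=((hsv[...,1]<60)&(hsv[...,2]>50)&(hsv[...,2]<200)).astype(np.uint8)
    k=np.zeros_like(m);k[y0:y1,x0:x1]=m[y0:y1,x0:x1]
    k=cv2.morphologyEx(k,cv2.MORPH_CLOSE,np.ones((3,3)))
    best=None
    for q in cv2.findContours(k,cv2.RETR_EXTERNAL,cv2.CHAIN_APPROX_NONE)[0]:
        if cv2.contourArea(q)<150: continue
        p=ray(c,q[:,0].astype(float),0.034)[:,:2]
        (ctr,(w,h),a)=cv2.minAreaRect((p*1000).astype(np.float32))
        if best is None or max(w,h)>max(best[1]): best=(ctr,(w,h),a)
    return best
E
python3 - <<'E'
from h import *
import pickle
t=pickle.load(open("top0.pkl","rb"));s=pickle.load(open("scene0.pkl","rb"))
b=bar(t);print("bar top",b,cv2.boxPoints(b).round(1).tolist())
hsv=cv2.cvtColor(t["frame"],cv2.COLOR_RGB2HSV)
# dark wood rails
m=((hsv[...,2]<140)&(hsv[...,1]>80)).astype(np.uint8)
k=np.zeros_like(m);k[180:228,183:325]=m[180:228,183:325]
ys,xs=np.nonzero(k)
def rng(u): 
    c=np.nonzero(k[:,u])[0]; return c.min(),c.max()
for u in (205,230,255,280,300):
    a,bb=rng(u);print("back",u,a,bb,(ray(t,[[u,a-.5],[u,bb+.5]],.02)[:,:2]*1000).round(1).tolist())
for v in (203,208,212):
    c=np.nonzero(k[v])[0];l=c[c<255];r=c[c>255]
    print("side",v,[(ray(t,[[e,v]],.02)[0,:2]*1000).round(1).tolist() for e in(l.min()-.5,l.max()+.5,r.min()-.5,r.max()+.5)])
# yellow
m=((hsv[...,0]>22)&(hsv[...,0]<35)&(hsv[...,1]>170)).astype(np.uint8)
n,_,st,ce=cv2.connectedComponentsWithStats(m)
for i in range(1,n):
    if st[i,4]>5 and 180<ce[i,0]<330 and 170<ce[i,1]<260: print("yel",st[i],ce[i],(ray(t,[ce[i]],.02)[0,:2]*1000).round(1),(ray(t,[ce[i]],.05)[0,:2]*1000).round(1))
print("jars",(ray(t,[[253,158],[168,237]],.043)[:,:2]*1000).round(0),"loupe",(ray(t,[[350,210]],.014)[:,:2]*1000).round(0))
# scene cross-check, hand picked
print("scene post top",ray(s,[[213,201]],.05)*1000,"bar top corners",ray(s,[[198,244],[205,239],[296,291],[292,300]],.034).round(3).tolist())
for q in ([210,186],[316,226]): print("scene rail",ray(s,[q],.02)*1000)
E
```

```text
bar top ((475.1945495605469, -57.82038879394531), (189.9441375732422, 27.900341033935547), 87.0419692993164) [[456.3999938964844, -151.89999389648438], [484.20001220703125, -153.39999389648438], [494.0, 36.29999923706055], [466.20001220703125, 37.70000076293945]]
back 205 194 199 [[653.1, 115.3], [641.1, 115.2]]
back 230 192 198 [[656.9, 65.5], [643.0, 65.4]]
back 255 190 196 [[660.8, 15.8], [646.8, 15.8]]
back 280 189 194 [[662.8, -33.9], [650.8, -33.9]]
back 300 187 193 [[666.7, -73.8], [652.7, -73.7]]
side 203 [[634.2, 150.2], [634.2, 136.2], [633.7, -96.4], [633.7, -108.4]]
side 208 [[624.3, 150.2], [624.2, 136.1], [623.8, -96.4], [623.7, -108.3]]
side 212 [[616.3, 150.1], [616.3, 136.0], [615.8, -96.3], [615.8, -110.2]]
yel [312 187   4   3   7] [314.         188.28571429] [ 663.2 -101.7] [659.6 -99.1]
yel [188 196   4   3  11] [189.63636364 197.09090909] [646.  146.1] [643.  141.4]
yel [189 217   4   3  10] [190.8 218.1] [604.1 143.4] [602.3 138.8]
yel [220 239   5   5  15] [221.66666667 241.06666667] [558.6  81.7] [558.1  78.9]
yel [227 240   3   6   8] [228.25 242.75] [555.2  68.6] [554.8  66.3]
jars [[720.  19.]
 [566. 184.]] loupe [[ 620. -174.]]
scene post top [[554.50239479  73.38726658  50.        ]] bar top corners [[0.465, 0.037, 0.034], [0.481, 0.034, 0.034], [0.474, -0.163, 0.034], [0.456, -0.167, 0.034]]
scene rail [[609.56592861 130.39304489  20.        ]]
scene rail [[ 629.93307446 -111.25739786   20.        ]]
```

Run:
```python
from h import *
import pickle
t=pickle.load(open("top0.pkl","rb"))
cv2.imwrite("pics/crop.png",cv2.resize(t["frame"][145:305,140:370,::-1],None,fx=3.4,fy=3.4,interpolation=cv2.INTER_CUBIC))
```

```text
(no output)
```

View pics/crop.png

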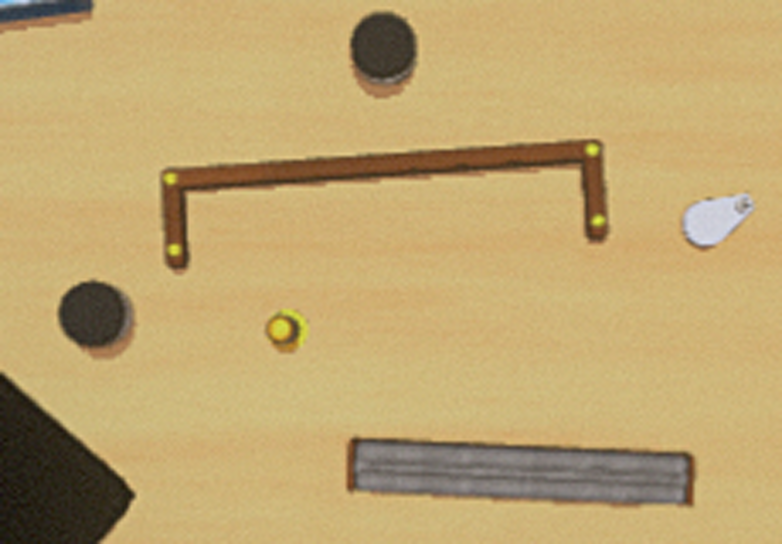

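```bash
python3 -m pendant '[{"x":40,"y":-28},{"x":80,"y":-55},{"x":121,"y":-83},{"x":161,"y":-110,"yaw":0.1},{"x":201,"y":-138,"yaw":0.2},{"x":241,"y":-166,"yaw":0.3},{"x":281,"y":-193,"yaw":0.329,"z":20},{"x":322,"y":-221,"yaw":0.329,"z":40},{"x":335,"y":-260,"yaw":0.329,"z":60},{"x":350,"y":-300,"yaw":0.329,"z":80},{"x":365,"y":-340,"yaw":0.329,"z":100},{"x":380,"y":-380,"yaw":0.329,"z":110}]'
python3 - <<'E'
from h import *
o=manip.get_obs();R=o["orientation"];print(o["tcp_pos"],o["joint_positions"].round(2),o["ft_force"])
d=np.array([.4358,-.0209,.09])-o["tcp_pos"];print("tool shift",(R.T@d*1000).round(1),"yaw",np.arctan2(R[1,0],R[0,0]))
E
```

```text
[ 0.1712532 -0.6007952  0.2388067] [ 1.22  0.52 -0.04  1.6   0.02  1.02 -0.11] [ 0.33078147 -0.0586795   0.62105658]
tool shift [ 413.4 -485.   149.2] yaw 0.27768270480922247$[0]: bad value
```

```bash
python3 -m pendant '[{"x":40,"y":-28,"z":0,"yaw":0,"grip":85},{"x":80,"y":-55,"z":0,"yaw":0,"grip":85},{"x":121,"y":-83,"z":0,"yaw":0,"grip":85},{"x":161,"y":-110,"z":0,"yaw":0.1,"grip":85},{"x":201,"y":-138,"z":0,"yaw":0.2,"grip":85},{"x":241,"y":-166,"z":0,"yaw":0.3,"grip":85},{"x":281,"y":-193,"z":20,"yaw":0.329,"grip":85},{"x":322,"y":-221,"z":40,"yaw":0.329,"grip":85},{"x":335,"y":-260,"z":60,"yaw":0.329,"grip":85},{"x":350,"y":-300,"z":80,"yaw":0.329,"grip":85},{"x":365,"y":-340,"z":100,"yaw":0.329,"grip":85},{"x":380,"y":-380,"z":110,"yaw":0.329,"grip":85}]'
cat > go.py <<'E'
from h import *
import sys
# target x y z (mm), yaw of tool x (rad, world) -> shifts
def rel(x,y,z,yaw):
    o=manip.get_obs();R=o["orientation"]
    a=np.arctan2(R[1,0],R[0,0]);d=np.array([x,y,z])/1000-o["tcp_pos"]
    print("tcp",(o["tcp_pos"]*1000).round(1),"yaw",a.round(3),"shift",(R.T@d*1000).round(1),"dyaw",round(a-yaw,3),"F",o["ft_force"].round(1),"q",o["joint_positions"].round(2),"t",o["time_s"])
if __name__=="__main__": rel(*map(float,sys.argv[1:]))
E
python3 go.py 435.8 -20.9 13 -.0516
```

```text
time_s: 1.3
tcp_pos: [0.4318, -0.1296, 0.1279]
orientation: [[0.999, -0.051, -0.002], [-0.051, -0.999, 0.0], [-0.002, -0.0, -1.0]]
ft_force: [1.4, 0.3, 0.4]
width: 0.0848
grip_force: 0.0
tcp [ 431.8 -129.6  127.9] yaw -0.051 shift [  -1.3 -108.7  115. ] dyaw 0.0 F [1.4 0.3 0.4] q [ 0.24  0.43 -0.1   2.14  0.08  0.58 -1.54] t 1.3
```

```bash
python3 -m pendant '[{"x":-1,"y":-40,"z":0,"yaw":0,"grip":85},{"x":-1,"y":-80,"z":0,"yaw":0,"grip":85},{"x":-1,"y":-109,"z":0,"yaw":0,"grip":85},{"x":-1,"y":-109,"z":40,"yaw":0,"grip":85},{"x":-1,"y":-109,"z":80,"yaw":0,"grip":85},{"x":-1,"y":-109,"z":105,"yaw":0,"grip":85},{"x":-1,"y":-109,"z":115,"yaw":0,"grip":85},{"x":-1,"y":-109,"z":115,"yaw":0,"grip":85}]'
python3 - <<'E'
from h import *
c=snap("scene","pics/scene1.png");print((manip.get_obs()["tcp_pos"]*1000).round(1))
cv2.imwrite("pics/s1.png",cv2.resize(c["frame"][120:340,120:400,::-1],None,fx=2.7,fy=2.7))
E
```

```text
time_s: 2.1
tcp_pos: [0.4366, -0.0225, 0.0135]
orientation: [[0.999, -0.051, -0.002], [-0.051, -0.999, -0.0], [-0.002, 0.0, -1.0]]
ft_force: [0.5, -0.0, 0.7]
width: 0.0849
grip_force: 0.0
[437.1 -22.5  14.5]
```

View pics/s1.png

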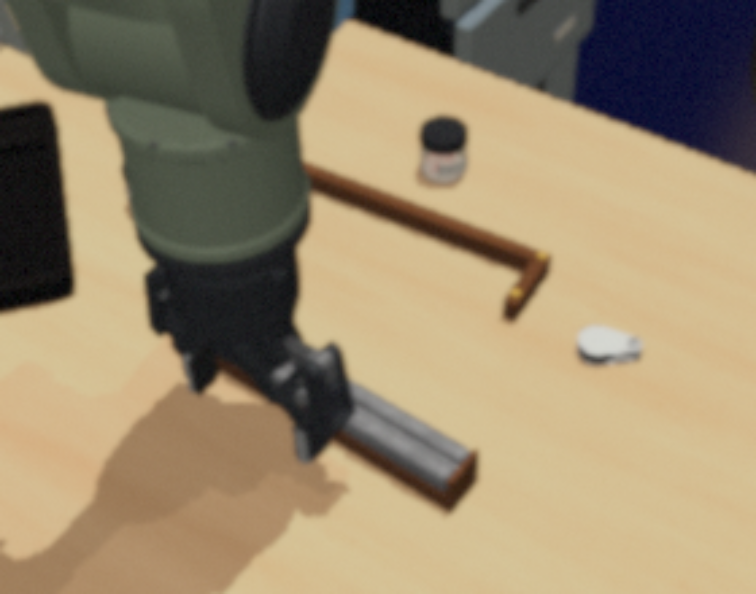

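```bash
python3 -m pendant '[{"x":7,"y":0,"z":4,"yaw":0,"grip":85},{"x":13,"y":0,"z":4,"yaw":0,"grip":85},{"x":17,"y":0,"z":4,"yaw":0,"grip":85},{"x":23,"y":-1,"z":4,"yaw":0.05,"grip":85},{"x":29,"y":-2,"z":4,"yaw":0.1,"grip":85},{"x":34,"y":-3,"z":4,"yaw":0.15,"grip":85},{"x":40,"y":-3,"z":4,"yaw":0.2,"grip":85},{"x":46,"y":-3,"z":4,"yaw":0.25,"grip":85},{"x":52,"y":-3,"z":4,"yaw":0.3,"grip":85},{"x":58,"y":-2,"z":4,"yaw":0.35,"grip":85},{"x":61,"y":-1,"z":4,"yaw":0.38,"grip":85},{"x":61,"y":-1,"z":4,"yaw":0.38,"grip":85}]'; python3 go.py 435 -20 13 -.46;python3 - <<'E'
from h import *
c=snap("top","pics/top2.png")
cv2.imwrite("pics/t2.png",cv2.resize(c["frame"][145:305,140:370,::-1],None,fx=3.4,fy=3.4,interpolation=cv2.INTER_CUBIC))
print(bar(c))
E
```

```text
time_s: 3.35
tcp_pos: [0.4987, -0.0248, 0.0103]
orientation: [[0.908, -0.419, 0.001], [-0.419, -0.908, -0.0], [0.001, -0.0, -1.0]]
ft_force: [-0.2, -0.4, -0.3]
width: 0.085
grip_force: 0.0
tcp [498.7 -24.8  10.3] yaw -0.433 shift [-59.9  22.3  -2.8] dyaw 0.027 F [-0.2 -0.4 -0.3] q [-0.08  0.71  0.01  2.07 -0.03  0.37 -2.05] t 3.35
((483.18719482421875, -46.9781494140625), (218.40782165527344, 154.18515014648438), 89.65938568115234)
```

View pics/t2.png

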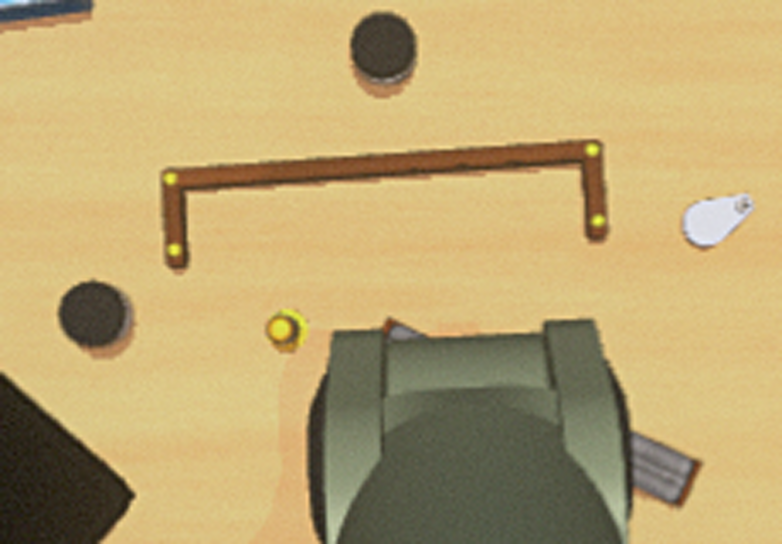

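The bar now sits at about 28° to the dock. Its +y tip is at crop (385,320), short of the post at (282,328), and its -y end is at (690,480). Working out where it is exactly.

Run:
```python
from h import *
import pickle
t=pickle.load(open("top0.pkl","rb"))
pts=np.array([[700,462],[682,506],[388,318]])/3.4+[140,145]
w=ray(t,pts,.034)[:,:2]*1000;print(w)
O=np.array([601,17]);a=.0615;R=np.array([[np.cos(a),-np.sin(a)],[np.sin(a),np.cos(a)]])
print("dock",(w-O)@R)
y=-.433;n=np.array([np.cos(y),np.sin(y)]);u=np.array([-n[1],n[0]])
tc=np.array([498.7,-24.8]);print("rel tcp n,u",(w-tc)@n,(w-tc)@u)
p=np.array([557,76.5]);print("post n,u rel tcp",(p-tc)@n,(p-tc)@u)
```

```text
[[ 479.71093406 -161.84475667]
 [ 454.52352269 -151.3049468 ]
 [ 563.18606786   17.09858664]]
dock [[-132.05178582 -171.05206916]
 [-156.54378989 -158.98413559]
 [ -37.73638455    2.42249139]]
rel tcp n,u [40.26682204 12.98147029 40.95424448] [-132.36477249 -133.36620314   65.08989452]
post n,u rel tcp 10.414497612440748 116.41356553031295
```

```bash
python3 -m pendant '[{"x":6,"y":0,"z":0,"yaw":0,"grip":85},{"x":12,"y":0,"z":0,"yaw":0,"grip":85},{"x":18,"y":0,"z":0,"yaw":0,"grip":85},{"x":18,"y":0,"z":0,"yaw":0,"grip":85},{"x":0,"y":0,"z":0,"yaw":0,"grip":85},{"x":-10,"y":0,"z":-20,"yaw":0,"grip":60},{"x":-10,"y":40,"z":-60,"yaw":0,"grip":30},{"x":0,"y":80,"z":-60,"yaw":0,"grip":0},{"x":20,"y":120,"z":-60,"yaw":0,"grip":0},{"x":44,"y":160,"z":-60,"yaw":0,"grip":0},{"x":44,"y":165,"z":-60,"yaw":0,"grip":0},{"x":44,"y":165,"z":-60,"yaw":0,"grip":0}]'
python3 - <<'E'
from h import *
c=snap("top","pics/top3.png")
cv2.imwrite("pics/t3.png",cv2.resize(c["frame"][145:305,140:370,::-1],None,fx=3.4,fy=3.4,interpolation=cv2.INTER_CUBIC))
E
python3 go.py 435 -20 13 -.46
```

```text
time_s: 4.6
tcp_pos: [0.4687, -0.1944, 0.0702]
orientation: [[0.907, -0.421, -0.0], [-0.421, -0.907, -0.0], [0.0, 0.0, -1.0]]
ft_force: [-0.0, 0.8, -0.4]
width: 0.0001
grip_force: 0.0
tcp [ 469.  -192.8   70.2] yaw -0.432 shift [-103.2 -142.7   57.3] dyaw 0.028 F [-0.3  1.4 -0.9] q [ 0.28  0.6  -0.01  2.03  0.01  0.51 -1.74] t 4.65
```

View pics/t3.png

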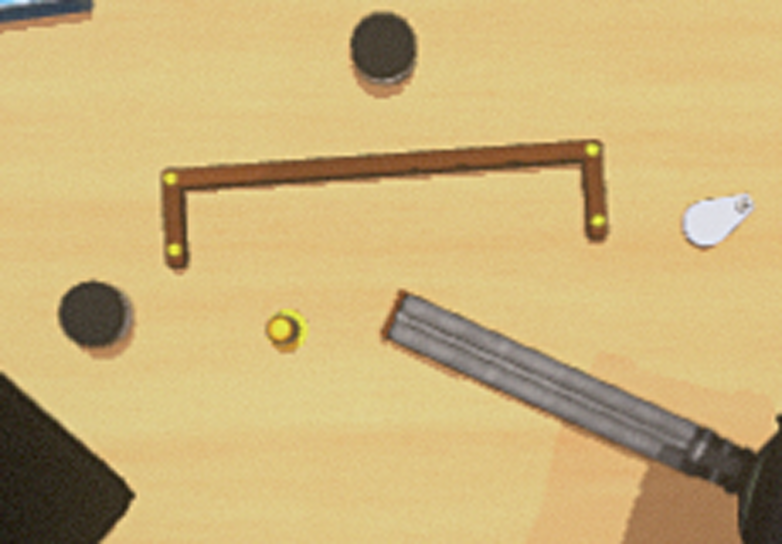

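The bar is clear of the post. Its +y end corners are at crop (403,291) and (384,336), and the closed fingers hover just beyond the -y end at about (720,455).

```bash
cat > rel.py <<'E'
from h import *
import sys,json
c=manip.read_camera("top") 
pts=np.array(json.loads(sys.argv[1]))/3.4+[140,145]
w=ray(c,pts,.034)[:,:2]*1000
O=np.array([601,17]);a=.0615;R=np.array([[np.cos(a),-np.sin(a)],[np.sin(a),np.cos(a)]])
print("world",w.round(1).tolist(),"dock",((w-O)@R).round(1).tolist())
o=manip.get_obs();Rt=o["orientation"][:2,:2];tc=o["tcp_pos"][:2]*1000
print("tool axes rel tcp",((w-tc)@Rt).round(1).tolist());print("post",(np.array([557,76.5])-tc)@Rt)
v=w[-1]-w[0];print("edge yaw",np.arctan2(-v[0],v[1]))
E
python3 rel.py '[[675,471],[384,336],[403,291]]'; python3 rel.py '[[675,471],[384,336]]'|tail -1;python3 rel.py '[[700,427],[403,291]]'|tail -1
```

```text
world [[474.7, -147.3], [552.9, 19.4], [578.6, 8.5]] dock [[-136.2, -156.3], [-47.9, 5.4], [-22.8, -7.1]]
tool axes rel tcp [[-13.6, -42.8], [-12.1, -227.0], [15.8, -227.8]]
post [ -32.21941661 -280.59925314]
edge yaw -0.5883118638038631
edge yaw -0.43850836000515325
edge yaw -0.43309160013909
```

```bash
python3 -m pendant '[{"x":2,"y":3,"z":30,"yaw":0,"grip":0},{"x":2,"y":3,"z":56,"yaw":0,"grip":0},{"x":2,"y":-3,"z":57,"yaw":0,"grip":0},{"x":2,"y":-10,"z":57,"yaw":0,"grip":0},{"x":2,"y":-16,"z":57,"yaw":0,"grip":0},{"x":2,"y":-23,"z":57,"yaw":0,"grip":0},{"x":2,"y":-30,"z":57,"yaw":0,"grip":0},{"x":2,"y":-37,"z":57,"yaw":0,"grip":0},{"x":2,"y":-44,"z":57,"yaw":0,"grip":0},{"x":2,"y":-52,"z":57,"yaw":0,"grip":0},{"x":2,"y":-60,"z":57,"yaw":0,"grip":0},{"x":2,"y":-60,"z":57,"yaw":0,"grip":0}]'
python3 - <<'E'
from h import *
c=snap("top","pics/top4.png")
cv2.imwrite("pics/t4.png",cv2.resize(c["frame"][145:305,140:370,::-1],None,fx=3.4,fy=3.4,interpolation=cv2.INTER_CUBIC))
E
python3 go.py 435 -20 13 -.46
```

```text
time_s: 6.0
tcp_pos: [0.4967, -0.1377, 0.0132]
orientation: [[0.909, -0.416, 0.0], [-0.416, -0.909, 0.001], [0.0, -0.001, -1.0]]
ft_force: [0.5, -0.1, 0.4]
width: 0.0004
grip_force: 0.0
tcp [ 496.4 -138.4   13.2] yaw -0.43 shift [-105.1  -82.1    0.2] dyaw 0.03 F [ 0.6 -0.5 -0.3] q [ 0.16  0.72  0.    2.02 -0.    0.4  -1.84] t 6.05
```

View pics/t4.png

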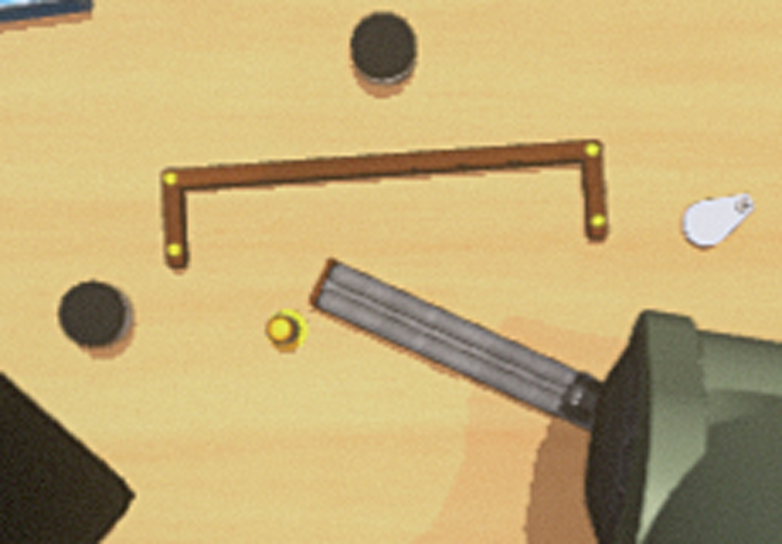

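The straight end push worked. The +y end corners are at crop (332,259) and (312,306), passing inside the post at (282,328). I continue along the same line.

```bash
python3 -m pendant '[{"x":0,"y":-6,"z":0,"yaw":0,"grip":0},{"x":0,"y":-13,"z":0,"yaw":0,"grip":0},{"x":0,"y":-20,"z":0,"yaw":0,"grip":0},{"x":0,"y":-27,"z":0,"yaw":0,"grip":0},{"x":0,"y":-34,"z":0,"yaw":0,"grip":0},{"x":0,"y":-41,"z":0,"yaw":0,"grip":0},{"x":0,"y":-48,"z":0,"yaw":0,"grip":0},{"x":0,"y":-55,"z":0,"yaw":0,"grip":0},{"x":0,"y":-55,"z":0,"yaw":0,"grip":0},{"x":0,"y":-35,"z":0,"yaw":0,"grip":0},{"x":-20,"y":-20,"z":-40,"yaw":0,"grip":0},{"x":-60,"y":-20,"z":-60,"yaw":0,"grip":0}]'
python3 - <<'E'
from h import *
c=snap("top","pics/top5.png")
cv2.imwrite("pics/t5.png",cv2.resize(c["frame"][145:305,140:370,::-1],None,fx=3.4,fy=3.4,interpolation=cv2.INTER_CUBIC))
E
python3 go.py 435 -20 13 -.46
```

```text
time_s: 7.25
tcp_pos: [0.4502, -0.0984, 0.0744]
orientation: [[0.907, -0.421, 0.002], [-0.421, -0.907, -0.001], [0.002, 0.0, -1.0]]
ft_force: [1.4, 1.2, -0.3]
width: -0.0002
grip_force: 0.0
tcp [444.  -95.1  76. ] yaw -0.433 shift [-39.6 -64.4  63.1] dyaw 0.027 F [0.4 1.1 2.4] q [ 0.07  0.54  0.01  2.16 -0.02  0.44 -1.91] t 7.3
```

View pics/t5.png

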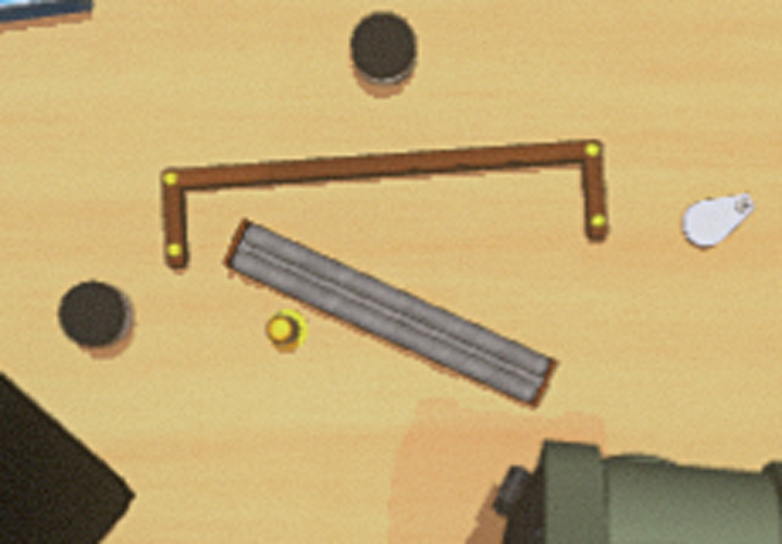

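```bash
python3 rel.py '[[536,407],[226,264],[246,219],[556,360]]'
```

```text
world [[512.0, -67.5], [594.3, 110.3], [620.2, 98.9], [538.8, -79.1]] dock [[-94.0, -78.9], [-0.9, 93.5], [24.2, 80.5], [-67.9, -92.1]]
tool axes rel tcp [[47.6, -52.6], [48.0, -248.6], [76.3, -249.0], [76.8, -53.3]]
post [  28.22731473 -202.24971305]
edge yaw -1.9784481110523595
```

The bar is at 28°, with its +y end at dock (12,87) behind the post. Next I straddle the rear face on the -y side with open fingers and rotate the bar home.

```bash
python3 -m pendant '[{"x":10,"y":-40,"z":0,"yaw":0,"grip":85},{"x":20,"y":-80,"z":0,"yaw":0,"grip":85},{"x":24,"y":-115,"z":0,"yaw":0,"grip":85},{"x":24,"y":-121,"z":0,"yaw":0,"grip":85},{"x":24,"y":-121,"z":0,"yaw":0,"grip":85},{"x":24,"y":-121,"z":30,"yaw":0,"grip":85},{"x":24,"y":-121,"z":55,"yaw":0,"grip":85},{"x":24,"y":-121,"z":66,"yaw":0,"grip":85},{"x":24,"y":-121,"z":66,"yaw":0,"grip":85},{"x":30,"y":-121,"z":66,"yaw":0,"grip":85},{"x":36,"y":-121,"z":66,"yaw":0,"grip":85},{"x":36,"y":-121,"z":66,"yaw":0,"grip":85}]';python3 go.py 435 -20 13 .0615
```

```text
time_s: 8.55
tcp_pos: [0.5346, -0.0017, 0.0083]
orientation: [[0.908, -0.419, 0.002], [-0.419, -0.908, -0.0], [0.002, -0.001, -1.0]]
ft_force: [0.2, -0.2, 0.2]
width: 0.0845
grip_force: 0.0
tcp [534.6  -1.7   8.3] yaw -0.432 shift [-82.8  58.3  -5. ] dyaw -0.493 F [ 0.2 -0.2  0.2] q [-0.13  0.74  0.03  1.98 -0.04  0.42 -2.07] t 8.55
```

```bash
python3 -m pendant '[{"x":4,"y":1,"z":-2,"yaw":-0.05,"grip":85},{"x":9,"y":2,"z":-2,"yaw":-0.1,"grip":85},{"x":14,"y":3,"z":-2,"yaw":-0.15,"grip":85},{"x":18,"y":3,"z":-2,"yaw":-0.2,"grip":85},{"x":23,"y":3,"z":-2,"yaw":-0.25,"grip":85},{"x":28,"y":3,"z":-2,"yaw":-0.3,"grip":85},{"x":32,"y":3,"z":-2,"yaw":-0.35,"grip":85},{"x":37,"y":3,"z":-2,"yaw":-0.4,"grip":85},{"x":42,"y":2,"z":-2,"yaw":-0.45,"grip":85},{"x":46,"y":1,"z":-2,"yaw":-0.494,"grip":85},{"x":46,"y":1,"z":-2,"yaw":-0.494,"grip":85}]';python3 - <<'E'
from h import *
c=snap("scene","pics/scene6.png")
cv2.imwrite("pics/s6.png",cv2.resize(c["frame"][120:320,130:380,::-1],None,fx=2.9,fy=2.9,interpolation=cv2.INTER_CUBIC))
c=snap("top","pics/top6.png")
E
python3 go.py 435 -20 13 .0615
```

```text
time_s: 9.65
tcp_pos: [0.5752, -0.0216, 0.0098]
orientation: [[0.998, 0.063, 0.001], [0.063, -0.998, -0.0], [0.001, 0.0, -1.0]]
ft_force: [0.6, -0.7, 0.2]
width: 0.0853
grip_force: 0.0
tcp [574.7 -21.4   9.7] yaw 0.061 shift [-139.3   -9.9   -3.4] dyaw -0.0 F [0.4 1.3 0.4] q [ 0.    0.77 -0.1   1.86  0.14  0.51 -1.7 ] t 9.75
```

View pics/s6.png

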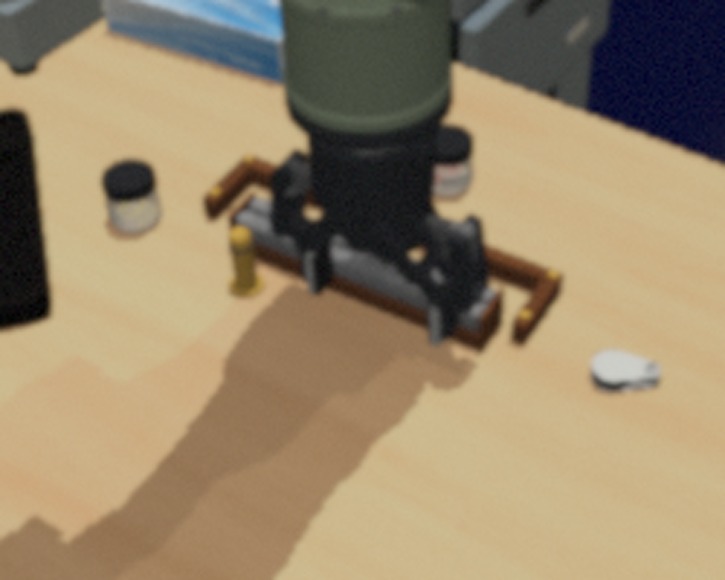

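The bar is parallel to the dock and past the post. Its right end top corners are at crop (500,295) and (480,322), beside the rail tip at about (522,318). I check that clearance before the straight push.

Run:
```python
from h import *
c=manip.read_camera("scene")
O=np.array([601,17]);a=.0615;R=np.array([[np.cos(a),-np.sin(a)],[np.sin(a),np.cos(a)]])
for p,z in(((500,295),.034),((481,325),.034),((234,215),.034),((522,316),.02),((558,272),.02),((207,195),.02)):
    print(p,((ray(c,[np.array(p)/2.9+[130,120]],z)[0,:2]*1000-O)@R).round(1))
print((manip.get_obs()["tcp_pos"][:2]*1000-O)@R)
```

```text
(500, 295) [   6.1 -108.2]
(481, 325) [ -23. -110.]
(234, 215) [-15.9  86.3]
(522, 316) [   8.6 -123.4]
(558, 272) [  56.4 -126. ]
(207, 195) [  3.6 126. ]
[-28.77642714 -36.52814972]
```

```bash
python3 -m pendant '[{"x":6,"y":0,"z":0,"yaw":0,"grip":85},{"x":12,"y":0,"z":0,"yaw":0,"grip":85},{"x":18,"y":0,"z":0,"yaw":0,"grip":85},{"x":23,"y":0,"z":0,"yaw":0,"grip":85},{"x":27,"y":0,"z":0,"yaw":0,"grip":85},{"x":30,"y":0,"z":0,"yaw":0,"grip":85},{"x":32,"y":0,"z":0,"yaw":0,"grip":85},{"x":32,"y":0,"z":0,"yaw":0,"grip":85}]'
```

```text
time_s: 10.6
tcp_pos: [0.6068, -0.0192, 0.0093]
orientation: [[0.998, 0.063, 0.0], [0.063, -0.998, 0.0], [0.0, -0.0, -1.0]]
ft_force: [-0.3, 0.4, -0.4]
width: 0.0848
grip_force: 0.0
```

```bash
python3 -m pendant '[{"x":1,"y":0,"z":0,"yaw":0,"grip":85},{"x":2,"y":0,"z":0,"yaw":0,"grip":85},{"x":2,"y":0,"z":0,"yaw":0,"grip":85}]'
```

```text
time_s: 10.9
tcp_pos: [0.6086, -0.0191, 0.0093]
orientation: [[0.998, 0.063, 0.0], [0.063, -0.998, 0.0], [0.0, -0.0, -1.0]]
ft_force: [-0.9, 0.5, -0.0]
width: 0.0852
grip_force: 0.3
```

```bash
python3 -m pendant '[{"x":1,"y":0,"z":0,"yaw":0,"grip":85},{"x":2,"y":0,"z":0,"yaw":0,"grip":85},{"x":2,"y":0,"z":0,"yaw":0,"grip":85}]'|sed -n '2p;4p'; python3 -m pendant '[{"x":1,"y":0,"z":0,"yaw":0,"grip":85},{"x":1,"y":0,"z":0,"yaw":0,"grip":85}]'|sed -n '2p;4p'
```

```text
tcp_pos: [0.6095, -0.0191, 0.0092]
ft_force: [-8.6, -0.4, 5.7]
tcp_pos: [0.6095, -0.019, 0.009]
ft_force: [-14.9, 0.1, 10.0]
```

The force shows the bar pressing on the back rail. I back off, lift and look.

```bash
python3 -m pendant '[{"x":-6,"y":0,"z":0,"yaw":0,"grip":85},{"x":-20,"y":0,"z":0,"yaw":0,"grip":85},{"x":-40,"y":0,"z":-10,"yaw":0,"grip":85},{"x":-60,"y":0,"z":-50,"yaw":0,"grip":85},{"x":-90,"y":0,"z":-90,"yaw":0,"grip":85},{"x":-130,"y":0,"z":-110,"yaw":0,"grip":85},{"x":-160,"y":0,"z":-110,"yaw":0,"grip":85},{"x":-180,"y":0,"z":-110,"yaw":0,"grip":85},{"x":-180,"y":0,"z":-110,"yaw":0,"grip":85}]'|head -2
python3 - <<'E'
from h import *
c=snap("top","pics/top7.png")
cv2.imwrite("pics/t7.png",cv2.resize(c["frame"][145:305,140:370,::-1],None,fx=3.4,fy=3.4,interpolation=cv2.INTER_CUBIC))
b=bar(c,(190,190,318,230));print(b)
O=np.array([601,17]);a=.0615;R=np.array([[np.cos(a),-np.sin(a)],[np.sin(a),np.cos(a)]])
print("ctr dock",(np.array(b[0])-O)@R,((cv2.boxPoints(b)-O)@R).round(1).tolist())
E
```

```text
time_s: 12.3
tcp_pos: [0.4299, -0.0306, 0.1198]
((633.41015625, 12.493507385253906), (28.576465606689453, 190.6649932861328), 3.8703062534332275)
ctr dock [32.07190929 -6.48994133] [[17.2, 88.8], [18.4, -101.9], [46.9, -101.7], [45.8, 88.9]]
```

View pics/t7.png

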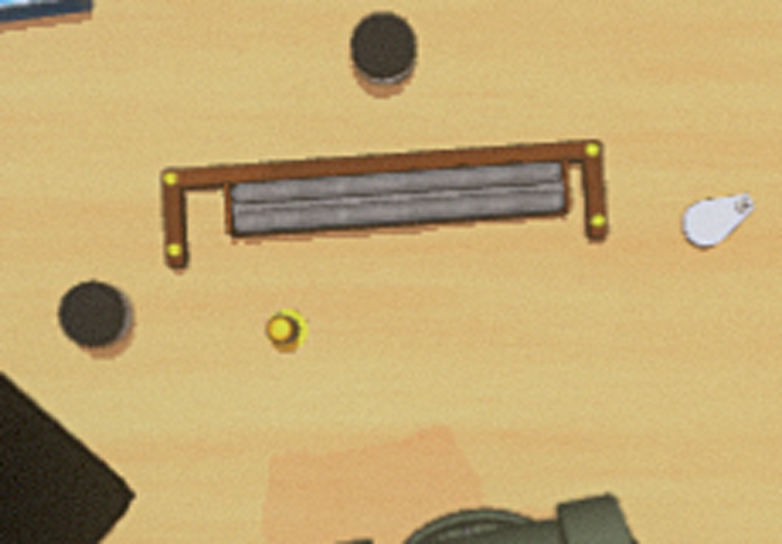

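The bar spans crop (228–568, 163–237) with its long side flush on the back rail. It measures x ≈ 32 mm and y ≈ -6 mm in the dock frame. The bystanders haven't moved and the hand is clear.

```bash
python3 -c "
from bench import manip
print(manip.sign_off())"
```

```text
the job is handed in; nothing more can be done
None
```

I pushed the ring bar home with the fingertips: it lies flush against the back rail, about 32 mm in and 6 mm off centre by the last picture. The jars and loupe are where they were, the hand is off the bar, and the job was handed in at about 12 s (no verdict was returned).

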